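# Refit the hotplate's control knob and keep it pressed in

### The arm

A 6-joint arm with a two-finger parallel gripper is mounted at the origin on a cart in front of the work surface, level with it; the furniture and walls round the work are solid. World frame = base frame: x ahead of the robot, y to its left, z up, the work surface at z = 0. Lengths are in m, angles in rad, forces in N, time in s.
With the tool pointing down it reaches from about 0.25 to 0.775 m from the base axis. Payload 4 kg.
Tool frame: the origin (TCP) lies midway between the tips of the shut fingers; the grasp point (between the pads) lies 19 mm behind it (robot.tcp_to_grasp is the distance from the TCP to the grasp point, in m); z points along the fingers, y is the line along which they close (so a half turn about z gives the same grasp; the last joint's range is limited). The gripper opens to 94 mm and grips with 3 to 60 N. Pads are 16 mm wide; open, the fingers measure 119 mm over their backs; the gripper's body (75 mm by 177 mm) begins 78 mm behind the grasp point.
Start: joints at [-1.37, 0.087, 1.371, -0, 1.684, -0.103], TCP at [0.165, -0.525, 0.206] pointing down, gripper open.
Joint ranges: [-3.1, 3.1], [-0.76, 2.03], [0.27, 2.55], [-1.08, 4.22], [0.17, 2.65], [-2.57, 2.57]. Speed limits (rad/s): [2.79, 2.79, 3.14, 3.14, 3.14, 3.14].

### API

Orientations are given as [roll, pitch, yaw] about the fixed x, y, z axes, in that order (R = Rz(yaw) Ry(pitch) Rx(roll)).
In Python, from bench import robot, viewer gives the robot as it stands. The module is installed in compiled form; this text tells all that it offers.
- The arm moves only by the shell command python3 -m handwheel 'ROWS' [OPENING]. ROWS is JSON, a list of rows, each a list of 6 numbers: the shift along the tool's x, y, z in units of 0.2 m (1.0 is 0.2 m), then the turn, a rotation vector about the tool's x, y, z in units of 30 degrees (1.0 is 30 degrees). In form: [[x, y, z, wx, wy, wz], ...]. A call has 1 to 10 rows; each row is the pose to reach, as a shift and turn from the pose commanded when the call began, along the tool's axes at that moment; what a row does not reach only later rows make up. A row lasts 1/12 s, in which the tool goes at most 41.7 mm and 7.16 degrees, less where a joint would pass 70% of its speed; a pose out of reach is approached as far as the arm can. A call with a number of a shift or a turn outside -1 to 1 is refused whole. A call with a gripper value outside its range is refused whole. OPENING is the gripper's target within -1 to 1 (shut at 1, half-way at 0, fully open at -1), set as the call begins (- or left out, the last holds). The fingers move at their own pace and stop on an object; the grip force is fixed at half the most. Time passes only in rows, so rows that repeat a pose let the fingers close. It gives the time, the measured TCP pose, the force, the opening and the grip force at its end, in the units of the state.
- robot.get_obs(): the state, without advancing time (a new reading comes with each control period).
- viewer.snapshot(name): name is "scene" or "top" or "wrist"; returns the picture (480x640x3 uint8, red, green, blue); there is no depth.
- viewer.calibration(name): a dict with "fx", "fy", "cx", "cy" (pixels), "R" (3x3) and "t" (3): a world point X has camera coordinates R X + t. Camera axes: x right, y down, z forward; pixel columns grow to the right and rows downward; lengths in m; the calibration is good to about 2 mm. A picture is of the moment at which its call begins: read the wrist's pose just before it. calibration takes no time and is no camera call; for the wrist camera it gives the pose at the moment of the call.
- robot.close_job(): hands the job in; it is judged then, once.
The state is a dict: "time": time; "joint_positions": joint angles; "qvel": joint speeds; "joint_torque": joint torques, N m; "tool_pos": TCP position; "ee_rot": TCP orientation; "wrist_force": force on the tool from outside, world axes, zero at the start; "wrist_torque": the same for the moment, N m; "width": finger opening in m; "finger_force": force on a finger pad.
Only numpy, scipy, OpenCV 4.12 (cv2) and the standard library are available. Lean on these libraries where they do the work, as an engineer would, in place of code of your own. Each camera call takes 0.05 s, during which the arm holds its last target. There are 200 camera calls.

### The job

The black control knob of the hotplate has come off and stands on the little wooden turntable. Lift it off the turntable, turn it so that its flat (on the pointer's side) matches the flat of the D-shaped spindle on the hotplate, push it fully onto the spindle and press spindle and knob right down to the stop. Finish while still holding the knob pressed in, as one does while a hotplate starts; leave the egg cup and the small jar standing on the turntable.

Things in the scene. Friction and masses are not known exactly. Their poses are not given: they have to be found in the camera images.
- knob_center (a point): the loose control knob: ribbed, black, round, 44 mm diameter, 34 mm high, 70 g, standing upright on the turntable, open end down; the point is on its axis, half-way up (17 mm above its underside). z: up along its axis; x: towards the white pointer line on its top (centre to rim) and side. Its upper 20 mm is a plain solid cylinder, the place to grip, from any side
- knob_bore (a point): centre of the mouth of the knob's bore, in its underside (17 mm below its centre point). The bore is D-shaped and blind, 14 mm deep, about 20 mm diameter, its flat 5 mm from the axis on the pointer's side (this point's +x); z up
- spindle_tip (a point): the control spindle: upright bright metal shaft of D section, 18 mm diameter, flat 4 mm from the axis, top edge chamfered 1.5 mm; it does not turn. The point is the centre of its top end, 27 mm above the hotplate's flat top near the front edge. z up; x is where the flat faces. Knob fully on: its x points the same way, its centre point lies 3 mm above this point
- seat: the fixed black bezel round the spindle's foot, 36 mm diameter, 3 mm high, with a short white tick on the side where the spindle's flat faces; origin on the spindle's axis at the level of the hotplate's flat top. The underside of a fully fitted knob is 13 mm above this origin, 8 mm when pressed in; x points to the tick
- spindle (a joint): how far the spindle is pressed in, m: 0 is up, 0.005 is down at the stop. A spring pushes it up: 4 N to start it, 8 N at the stop; let go, it comes up again
- turntable_top (a point): the centre of the turntable's flat wooden platter, at its upper face, 30 mm above the worktop; platter 210 mm diameter, no rim, 14 mm thick. It spins freely about its upright axis at a touch, carrying what stands on it
- hob: the single hotplate, fixed: a steel box 220 (x) by 240 (y) mm, its flat top 55 mm above the worktop, with a round dark plate of 136 mm diameter, 9 mm higher than the top, whose centre is 35 mm behind (+x) the middle. Origin: middle of its footprint, at worktop height; its -x side is the front with the spindle
- egg_cup_center (a point): bystander, loose on the turntable: a pale ceramic egg cup, 41 mm diameter, 48 mm high; the point is its centre, half-way up
- small_jar_center (a point): bystander, loose on the turntable: a small round glass jar with a steel lid, 46 mm diameter, 40 mm high; the point is its centre, half-way up

How it is judged:
By the outcome, as a careful person would: the job done as asked, in the order asked, and still so for the second after the job is handed in, while the arm keeps its last pose, push and grip.
It also fails if it takes over 34 s, if anything falls off the work surface, if the arm or the gripper's body presses on something with over 40 N, if the wrist force passes 120 N, or if a joint passes its speed limit or range.

## Working session

There is one attempt and no reset: what is moved stays moved. The work goes in short steps, Python scripts to look and compute and a shell command to move; the robot and the scene stay as the last step left them, time stands still between calls to the robot, and variables do not carry over. Pictures are saved under pics/ and viewed, at most 10 in all, crops included, and the job is handed in when it is done.

```bash
mkdir -p pics; cat > h.py <<'E'
import numpy as np, cv2
from bench import robot, viewer
def snap(n,f):
    im=viewer.snapshot(n); cv2.imwrite('pics/'+f,im[:,:,::-1]); return im
def ray(c,u,v):
    R=np.array(c['R']);t=np.array(c['t']);d=R.T@np.array([(u-c['cx'])/c['fx'],(v-c['cy'])/c['fy'],1.]);return -R.T@t,d
def onz(c,u,v,z):
    o,d=ray(c,u,v);return o+d*(z-o[2])/d[2]
def proj(c,X):
    p=np.array(c['R'])@np.array(X)+np.array(c['t']);return c['fx']*p[0]/p[2]+c['cx'],c['fy']*p[1]/p[2]+c['cy']
E
python3 - <<'E'
from h import *
a=snap('scene','s0.png');b=snap('top','t0.png')
o=robot.get_obs();print(o['time'],o['tool_pos'],o['ee_rot'],o['width'],robot.tcp_to_grasp)
for n in('scene','top','wrist'):
    c=viewer.calibration(n);print(n,-np.array(c['R']).T@np.array(c['t']),c['fx'])
E
```

```text
0.1 [ 0.16443661 -0.52433838  0.20441595] [-3.13961641e+00 -2.06773845e-04  3.03799437e-01] 0.09400315759189888 0.0188
scene [-0.07385005  0.58742977  0.90763736] 586.9226783703198
top [0.39481698 0.1904824  0.98600203] 616.7990338049882
wrist [ 0.23456058 -0.50312221  0.38266973] 397.8113098349937
```

View pics/s0.png

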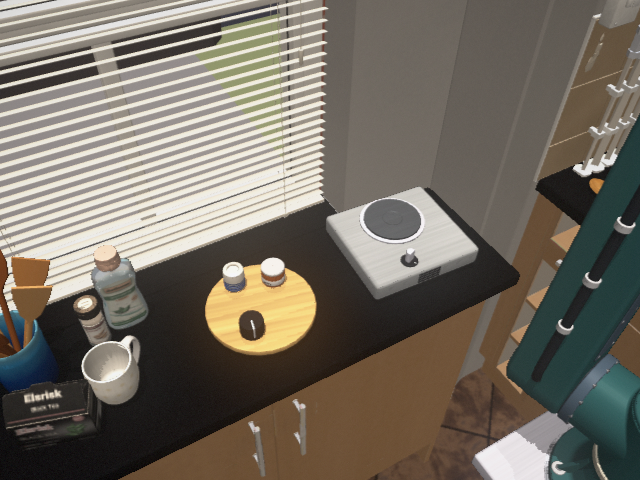

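View pics/t0.png

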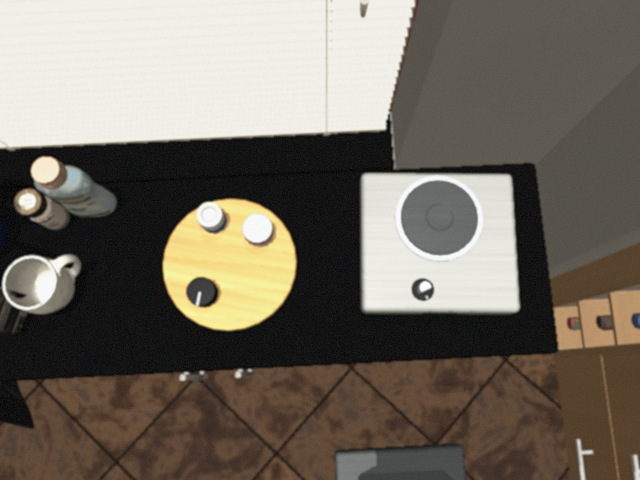

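The scene view has the knob at about (252,325), with the egg cup (233,277) and jar (273,271) behind it, and the spindle at (410,257). In the top view the knob is at (202,292) with its pointer aimed down, the cup is at (211,215), the jar at (258,229) and the spindle at (422,290).

```bash
cat > m.py <<'E'
from h import *
b=cv2.imread('pics/t0.png');c=viewer.calibration('top')
g=cv2.cvtColor(b,cv2.COLOR_BGR2GRAY);hsv=cv2.cvtColor(b,cv2.COLOR_BGR2HSV)
def big(m,off):
    cs,_=cv2.findContours(m.astype(np.uint8)*255,cv2.RETR_EXTERNAL,cv2.CHAIN_APPROX_NONE);k=max(cs,key=cv2.contourArea)
    (x,y),r=cv2.minEnclosingCircle(k);return x+off[0],y+off[1],r,cv2.contourArea(k)
plat=(hsv[...,1]>90)&(hsv[...,2]>120); plat[:,:140]=0;plat[:,320:]=0;plat[345:]=0
x,y,r,_=big(plat,(0,0));print('plat',x,y,r,onz(c,x,y,.03))
for n,(u,v),z in(('knob',(202,292),.05),):
    m=g[v-30:v+30,u-30:u+30]<60
    x,y,r,a=big(m,(u-30,v-30));print(n,x,y,r,a,onz(c,x,y,z))
for n,(u,v),z in(('spindle',(424,288),.082),('seat',(422,290),.058),('cup',(210,213),.078),('jar',(258,228),.07)):
    print(n,onz(c,u,v,z))
A=cv2.resize(b[262:322,172:232],(390,390),interpolation=cv2.INTER_CUBIC)
B=cv2.resize(b[260:320,392:452],(390,390),interpolation=cv2.INTER_CUBIC)
cv2.imwrite('pics/c0.png',np.hstack([A,B]))
E
python3 m.py
```

```text
plat 228.8408660888672 263.9394226074219 67.71131134033203 [0.56301899 0.33401241 0.03      ]
knob 182.0 311.5 13.793214797973633 150.5 [0.49014047 0.40299277 0.05      ]
spindle [0.50359389 0.03974659 0.082     ]
seat [0.50360387 0.03901683 0.058     ]
cup [0.63432643 0.35398143 0.078     ]
jar [0.60923757 0.28270979 0.07      ]
```

View pics/c0.png

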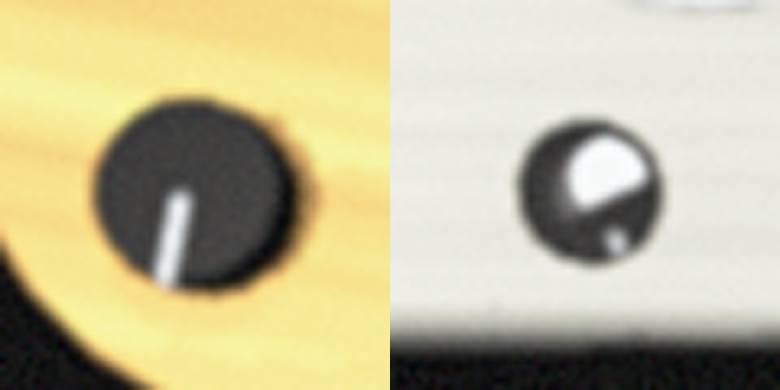

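```bash
python3 - <<'E'
from h import *
c=viewer.calibration('top')
w=viewer.calibration('wrist');o=robot.get_obs()
from scipy.spatial.transform import Rotation as Ro
R=Ro.from_euler('xyz',o['ee_rot']).as_matrix()
print('cam axis in tool',R.T@np.array(w['R'])[2], 'cam pos tool',R.T@(-np.array(w['R']).T@np.array(w['t'])-o['tool_pos']))
print('knob',onz(c,200.5,291.5,.064),'end',onz(c,197.7,305.8,.064))
k=onz(c,200.5,291.5,.064);e=onz(c,197.7,305.8,.064);print(np.degrees(np.arctan2(*(e-k)[1::-1])))
s=onz(c,423.1,289.5,.058);e=onz(c,426.9,297.4,.058);print('seat',s,np.degrees(np.arctan2(*(e-s)[1::-1])))
a=onz(c,392+190/6.5,260+213/6.5,.082);b=onz(c,392+258/6.5,260+180/6.5,.082);print('flat edge',np.degrees(np.arctan2(*(b-a)[1::-1])))
E
```

```text
cam axis in tool [-0.25354052 -0.00145889  0.96732367] cam pos tool [ 0.07329639  0.00038058 -0.17823973]
knob [0.51726525 0.37206947 0.064     ] end [0.4960334  0.37641022 0.064     ]
168.44539892702173
seat [0.5042776  0.03729297 0.058     ] -158.80629682171156
flat edge -67.25989682233985
```

```bash
python3 -m handwheel '[[0.8,-0.73,0,0,0,0],[0.8,-0.73,0,0,0,0],[0.8,-0.73,0,0,0,0],[0.8,-0.73,0,0,0,0],[0.8,-0.73,0,0,0,0],[0.8,-0.73,0,0,0,0]]'
python3 -m handwheel '[[0.8,-0.73,0,0,0,0],[0.8,-0.73,0,0,0,0],[0.8,-0.73,0,0,0,0],[0.8,-0.73,0,0,0,0],[0.8,-0.73,0,0,0,0],[0.8,-0.73,0,0,0,0]]'
```

```text
time: 0.6
tool_pos: [0.2756, -0.333, 0.2055]
ee_rot: [-3.14, -0.002, 0.309]
wrist_force: [-0.5, 0.2, -0.2]
width: 0.0941
finger_force: 0.0
time: 1.1
tool_pos: [0.3843, -0.1461, 0.2052]
ee_rot: [-3.14, -0.002, 0.311]
wrist_force: [-0.3, -0.5, 0.4]
width: 0.0939
finger_force: 0.0
```

```bash
python3 -m handwheel '[[0.78,-0.72,0.1,0,0,0],[0.78,-0.72,0.1,0,0,0],[0.78,-0.72,0.1,0,0,0],[0.78,-0.72,0.1,0,0,0],[0.78,-0.72,0.1,0,0,0],[0.78,-0.72,0.1,0,0,0],[0.78,-0.72,0.1,0,0,0],[0.78,-0.72,0.1,0,0,0]]'
python3 - <<'E'
from h import *
o=robot.get_obs();c=viewer.calibration('wrist');im=snap('wrist','w1.png')
import pickle;pickle.dump((c,o['tool_pos'],o['ee_rot']),open('w1.pkl','wb'))
print(o['tool_pos'],o['ee_rot'],np.abs(o['qvel']).max(),proj(c,[.504,.037,.082]))
E
```

```text
time: 1.77
tool_pos: [0.4881, 0.0325, 0.1849]
ee_rot: [3.141, 0.002, 0.304]
wrist_force: [1.0, -0.2, 0.4]
width: 0.0939
finger_force: 0.0
[0.48808428 0.03254557 0.18487671] [3.14084747e+00 1.95179843e-03 3.03789823e-01] 0.029002734042577905 (np.float64(316.0745521364794), np.float64(220.8827099352698))
```

View pics/w1.png

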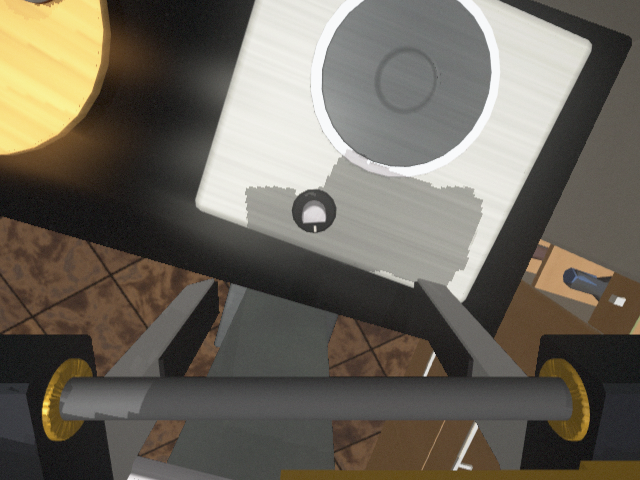

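The wrist view shows the bezel at about (314,211), the bright D spindle at (314,213) with its flat on the lower side, and the white tick at (315,228).

```bash
python3 - <<'E'
from h import *
import pickle
c,tp,er=pickle.load(open('w1.pkl','rb'));b=cv2.imread('pics/w1.png');g=cv2.cvtColor(b,cv2.COLOR_BGR2GRAY)
u0,v0=284,181;r=g[v0:v0+60,u0:u0+60]
m=(r<95).astype(np.uint8)*255
cs,_=cv2.findContours(m,cv2.RETR_EXTERNAL,cv2.CHAIN_APPROX_NONE);k=max(cs,key=cv2.contourArea)
(x,y),ax,a=cv2.fitEllipse(cv2.convexHull(k));s=onz(c,x+u0,y+v0,.058);print('bezel',x+u0,y+v0,ax,s,'diam m',[np.linalg.norm(onz(c,x+u0+ax[0]/2,y+v0,.058)-s)*2])
# bright blobs within the bezel
mm=np.zeros_like(r);cv2.drawContours(mm,[cv2.convexHull(k)],-1,255,-1);mm=cv2.erode(mm,np.ones((3,3)))
br=((r>110)&(mm>0)).astype(np.uint8);n,l,st,ce=cv2.connectedComponentsWithStats(br)
for i in range(1,n):print(st[i],ce[i]+[u0,v0])
i=1+np.argmax(st[1:,4]);P=np.argwhere(l==i)[:,::-1]+[u0,v0]
for v in range(P[:,1].min(),P[:,1].max()+1):
  q=P[P[:,1]==v,0];print(v,q.min(),q.max())
cv2.imwrite('pics/c1.png',np.hstack([cv2.resize(b[v0:v0+60,u0:u0+60],(480,480),interpolation=cv2.INTER_CUBIC)]))
t=np.degrees(np.arctan2(*(onz(c,315,228.5,.058)-s)[1::-1]));print('tick yaw',t)
E
```

```text
bezel 313.66125106811523 210.77093887329102 (42.88009262084961, 44.10523223876953) [0.50641619 0.03970074 0.058     ] diam m [np.float64(0.033269409855744295)]
[ 18  20  24  22 449] [313.46770601 212.38084633]
[30 44  3  7 19] [314.89473684 228.26315789]
201 310 318
202 308 319
203 307 319
204 306 322
205 305 323
206 304 323
207 304 323
208 304 324
209 303 324
210 303 324
211 303 324
212 303 325
213 302 325
214 302 325
215 302 325
216 302 325
217 302 325
218 302 325
219 302 325
220 302 325
221 303 324
222 303 317
tick yaw -158.3971603777397
```

View pics/c1.png

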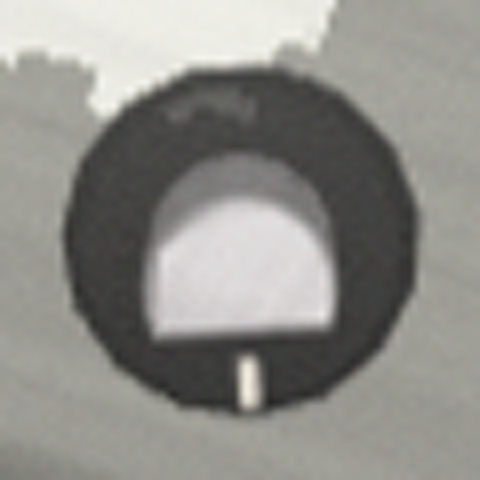

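The crop shows the D's flat edge running from (155,338) to (332,328) and the tick directly below it. This fits the top view, so I'll intersect the two estimates and then go to the knob.

```bash
python3 - <<'E'
from h import *
import pickle
c,tp,er=pickle.load(open('w1.pkl','rb'))
f=lambda p:(284+(p[0]+.5)/8-.5,181+(p[1]+.5)/8-.5)
print('tip',onz(c,*f((243,292)),.082))
a=onz(c,*f((155,338)),.081);b=onz(c,*f((332,328)),.081);print('flat normal',np.degrees(np.arctan2(*(b-a)[1::-1]))-90)
s=onz(c,*f((242,239)),.0565);t=onz(c,*f((249,382)),.058);print(s,'tick',np.degrees(np.arctan2(*(t-s)[1::-1])))
# top camera ray consistency
ct=viewer.calibration('top');print('tip top',onz(ct,424,288,.08))
# next move in tool axes
from scipy.spatial.transform import Rotation as Ro
R=Ro.from_euler('xyz',er).as_matrix();print(R.T@(np.array([.505,.372,.185])-tp)/.2)
E
```

```text
tip [0.50620637 0.03930015 0.082     ]
flat normal -159.29362814222418
[0.50644673 0.03959472 0.0565    ] tick -159.80775668949934
tip top [0.50383455 0.0394131  0.08      ]
[ 0.58842305 -1.59425099 -0.00295295]
```

```bash
python3 -m handwheel '[[0.3,-0.8,0,0,0,0],[0.3,-0.8,0,0,0,0],[0.3,-0.8,0,0,0,0],[0.3,-0.8,0,0,0,0],[0.3,-0.8,0,0,0,0]]'
python3 -m handwheel '[[0.29,-0.8,0,0,0,0],[0.29,-0.8,0,0,0,0],[0.29,-0.8,0,0,0,0],[0.29,-0.8,0,0,0,0],[0.29,-0.8,0,0,0,0],[0.29,-0.8,0,0,0,0],[0.29,-0.8,0,0,0,0]]'
python3 - <<'E'
from h import *
o=robot.get_obs();c=viewer.calibration('wrist');im=snap('wrist','w2.png')
import pickle;pickle.dump((c,o['tool_pos'],o['ee_rot']),open('w2.pkl','wb'))
u,v=map(int,proj(c,[.517,.372,.064]));print(o['tool_pos'],o['ee_rot'],np.abs(o['qvel']).max(),u,v)
cv2.imwrite('pics/c2.png',cv2.resize(im[v-60:v+60,u-60:u+60,::-1],(600,600),interpolation=cv2.INTER_CUBIC))
E
```

```text
time: 2.23
tool_pos: [0.4975, 0.2076, 0.1857]
ee_rot: [-3.139, -0.001, 0.307]
wrist_force: [-0.0, -0.5, 0.7]
width: 0.0938
finger_force: 0.0
time: 2.82
tool_pos: [0.506, 0.3719, 0.1855]
ee_rot: [3.14, 0.0, 0.302]
wrist_force: [0.5, -0.6, 0.1]
width: 0.094
finger_force: 0.0
[0.50597789 0.37193733 0.18553208] [3.14007198e+00 2.79544375e-04 3.01758824e-01] 0.01704960106925084 319 223
```

View pics/c2.png

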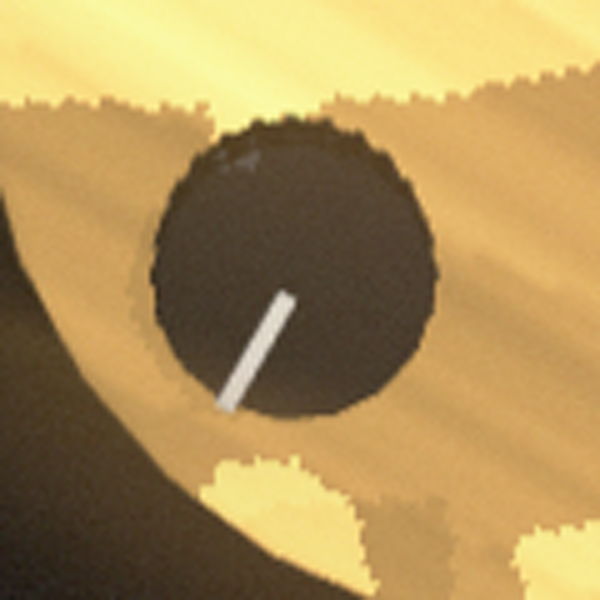

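The knob's top disc is centred at about (296,276) in the crop, and its pointer runs from (289,294) to (226,407).

```bash
python3 - <<'E'
from h import *
import pickle
c,tp,er=pickle.load(open('w2.pkl','rb'))
f=lambda p:(259+(p[0]+.5)/5-.5,163+(p[1]+.5)/5-.5)
k=onz(c,*f((296.5,275.5)),.064);l=onz(c,*f((153,275)),.064);r=onz(c,*f((438,275)),.064);d=onz(c,*f((296,418)),.064)
p=onz(c,*f((289,294)),.064);e=onz(c,*f((226,407)),.064)
an=lambda a,b:np.degrees(np.arctan2(*(b-a)[1::-1]))
print('knob',k,'diam',np.linalg.norm(r-l),'rad',np.linalg.norm(d-k),'pointer',an(p,e),an(k,e),'rim',np.linalg.norm(e-k))
print((l+r)/2)
from scipy.spatial.transform import Rotation as Ro
R=Ro.from_euler('xyz',er).as_matrix();g=k.copy();g[2]=.036;print(R.T@(g-tp)/.2)
E
```

```text
knob [0.52130109 0.3745899  0.064     ] diam 0.04364315413802578 rad 0.022596947188374815 pointer 168.62224602784084 169.54325103943535 rim 0.02352643787562186
[0.52132988 0.3747593  0.064     ]
[0.07730483 0.00896974 0.74765332]
```

```bash
python3 -m handwheel '[[0.077,0.009,0.2,0,0,0],[0.077,0.009,0.4,0,0,0],[0.077,0.009,0.55,0,0,0],[0.077,0.009,0.65,0,0,0],[0.077,0.009,0.72,0,0,0],[0.077,0.009,0.745,0,0,0],[0.077,0.009,0.745,0,0,0],[0.077,0.009,0.745,0,0,0]]'
python3 -m handwheel '[[0,0,0,0,0,0],[0,0,0,0,0,0],[0,0,0,0,0,0],[0,0,0,0,0,0],[0,0,0,0,0,0],[0,0,0,0,0,0],[0,0,0,0,0,0],[0,0,0,0,0,0]]' 1
```

```text
time: 3.53
tool_pos: [0.5214, 0.376, 0.0378]
ee_rot: [-3.142, -0.002, 0.302]
wrist_force: [-0.2, -0.0, 0.2]
width: 0.0939
finger_force: 0.0
time: 4.2
tool_pos: [0.5204, 0.377, 0.0364]
ee_rot: [3.141, 0.0, 0.304]
wrist_force: [0.1, -1.1, 0.8]
width: 0.0444
finger_force: 0.2
```

```bash
python3 -m handwheel '[[0,0,0,0,0,0],[0,0,0,0,0,0],[0,0,0,0,0,0],[0,0,-0.1,0,0,0],[0,0,-0.25,0,0,0],[0,0,-0.4,0,0,0],[0,0,-0.4,0,0,0],[0,0,-0.4,0,0,0],[0,0,-0.4,0,0,0]]' 1
python3 - <<'E'
from h import *
o=robot.get_obs();c=viewer.calibration('wrist');im=snap('wrist','w3.png')
import pickle;pickle.dump((c,o['tool_pos'],o['ee_rot']),open('w3.pkl','wb'))
from scipy.spatial.transform import Rotation as Ro
R=Ro.from_euler('xyz',o['ee_rot']).as_matrix();top=o['tool_pos']-R[:,2]*.029;u,v=map(int,proj(c,top));print(o['tool_pos'],o['ee_rot'],o['width'],o['finger_force'],o['wrist_force'],u,v,top)
cv2.imwrite('pics/c3.png',cv2.resize(im[v-75:v+75,u-75:u+75,::-1],(600,600),interpolation=cv2.INTER_CUBIC))
E
```

```text
time: 4.95
tool_pos: [0.5199, 0.3769, 0.1154]
ee_rot: [3.141, 0.001, 0.304]
wrist_force: [-1.0, -1.1, -0.6]
width: 0.0433
finger_force: 30.0
[0.51987371 0.37686204 0.11542734] [3.14124153e+00 1.49796810e-03 3.03796300e-01] 0.0433414856337908 29.999826550483704 [-0.96205545 -1.14539963 -0.61844476] 315 324 [0.51991212 0.37688476 0.14442731]
```

View pics/c3.png

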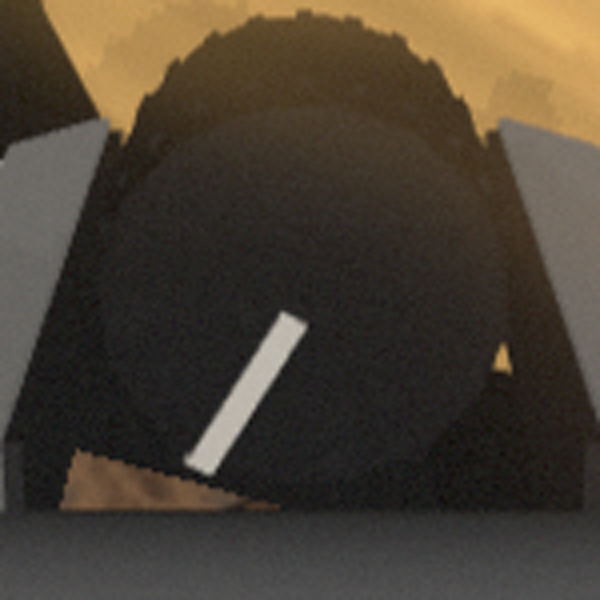

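The knob is held upright. In the crop its top disc is centred at about (302,295) and the pointer runs from (295,318) to (201,468).

```bash
python3 - <<'E'
from h import *
import pickle
from scipy.spatial.transform import Rotation as Ro
c,tp,er=pickle.load(open('w3.pkl','rb'));z=tp[2]+.0276
f=lambda p:(240+(p[0]+.5)/4-.5,249+(p[1]+.5)/4-.5)
k=onz(c,*f((301.5,294)),z);l=onz(c,*f((98,294)),z);r=onz(c,*f((505,294)),z);t=onz(c,*f((301,105)),z);d=onz(c,*f((301,487)),z)
p=onz(c,*f((295,318)),z);e=onz(c,*f((201,468)),z)
an=lambda a,b:np.degrees(np.arctan2(*(b-a)[1::-1]))
print('knob',k,(l+r)/2,(t+d)/2,'diam',np.linalg.norm(r-l),np.linalg.norm(t-d),'pointer',an(p,e),an(k,e),np.linalg.norm(e-k))
R=Ro.from_euler('xyz',er).as_matrix();print('off tool',R.T@((t+d)/2-tp))
E
```

```text
knob [0.52032838 0.37703975 0.14302734] [0.52032737 0.37704295 0.14302734] [0.51941182 0.37680687 0.14302734] diam 0.041990073059372746 0.04306634261413015 pointer 167.58065583085133 169.49610100505654 0.02286149028887739
off tool [-4.98594575e-04 -7.58357588e-05 -2.75993124e-02]
```

```bash
python3 -m handwheel '[[-0.03,0.1,-0.07,0,0,0],[-0.12,0.3,-0.07,0,0,-0.2],[-0.2,0.5,-0.07,0,0,-0.4],[-0.25,0.7,-0.07,0,0,-0.5],[-0.29,0.8,-0.07,0,0,-0.5],[-0.29,0.8,-0.07,0,0,-0.5],[-0.29,0.8,-0.07,0,0,-0.5]]'
cat > d.py <<'E'
from h import *
import sys
from scipy.spatial.transform import Rotation as Ro
o=robot.get_obs();R=Ro.from_euler('xyz',o['ee_rot']).as_matrix();T=np.array(list(map(float,sys.argv[1:4])));y=np.radians(float(sys.argv[4]))
D=R.T@Ro.from_euler('xyz',[np.pi,0,y]).as_matrix()
print(np.round(o['tool_pos'],4),np.round(o['ee_rot'],4),'rows',np.round(R.T@(T-o['tool_pos'])/.2,4),np.round(np.degrees(Ro.from_matrix(D).as_rotvec())/30,3),np.round(o['joint_positions'],2))
E
python3 d.py .5063 .0394 .125 49.9
```

```text
time: 5.58
tool_pos: [0.5119, 0.2058, 0.1285]
ee_rot: [-3.14, 0.003, 0.563]
wrist_force: [-0.8, 1.0, -0.8]
width: 0.0435
finger_force: 30.0
[0.5119 0.2058 0.1285] [-3.1402  0.0032  0.5628] rows [-0.4676  0.6885  0.0181] [-0.004  0.006 -0.588] [0.28 0.12 1.49 0.   1.54 1.29]
```

```bash
python3 -m handwheel '[[-0.08,0.15,0,0,0,-0.1],[-0.2,0.3,0,0,0,-0.3],[-0.32,0.5,0.01,0,0,-0.5],[-0.42,0.63,0.018,0,0,-0.588],[-0.468,0.688,0.018,0,0,-0.588],[-0.468,0.688,0.018,0,0,-0.588],[-0.468,0.688,0.018,0,0,-0.588],[-0.468,0.688,0.018,0,0,-0.588],[-0.468,0.688,0.018,0,0,-0.588]]'
python3 d.py .5063 .0394 .125 49.9
python3 - <<'E'
from h import *
a=snap('wrist','w4.png');b=snap('scene','s4.png');t=snap('top','t4.png')
c=viewer.calibration('wrist');o=robot.get_obs();print(o['tool_pos'])
f=lambda im,n:cv2.resize(im,n,interpolation=cv2.INTER_CUBIC)
u,v=map(int,proj(viewer.calibration('scene'),[.506,.039,.1]))
cv2.imwrite('pics/c4.png',np.hstack([f(a[200:440,200:440],(400,400)),f(b[v-40:v+40,u-40:u+40],(400,400))])[:,:,::-1])
E
```

```text
time: 6.33
tool_pos: [0.5077, 0.0425, 0.1265]
ee_rot: [-3.141, -0.0, 0.876]
wrist_force: [-0.0, -0.1, -0.6]
width: 0.0436
finger_force: 30.0
[0.5077 0.0425 0.1265] [-3.1407e+00 -1.0000e-04  8.7580e-01] rows [-0.0164  0.0045  0.0073] [-0.002 -0.     0.009] [-0.03  0.03  1.59  0.    1.52  0.67]
[0.5077042  0.0420104  0.12675018]
```

View pics/c4.png

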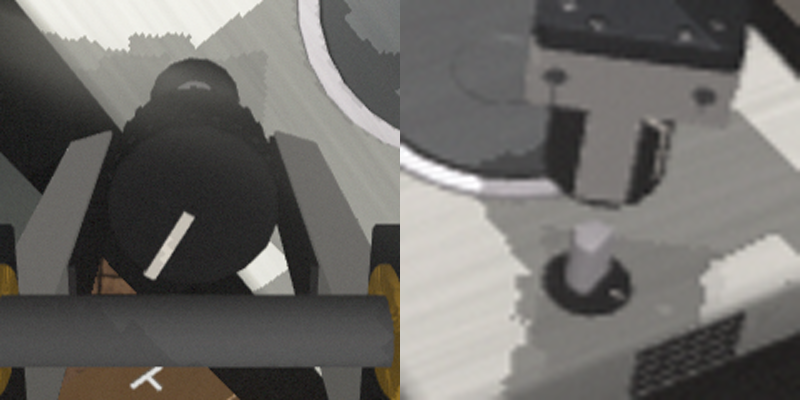

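The wrist crop shows the knob held with the bezel just behind it, aligned left to right. The scene crop shows the knob above the spindle, with its bottom rim at about (605,195), the tip near (595,235) and the bezel at (588,287). I'll check this against predicted pixels while making the small correction.

```bash
python3 - <<'E'
from h import *
c=viewer.calibration('scene');u0,v0=map(int,proj(c,[.506,.039,.1]))
q=lambda X:np.round([(proj(c,X)[0]-u0+40+.5)*5-.5+400,(proj(c,X)[1]-v0+40+.5)*5-.5],1)
print('bezel',q([.5063,.0394,.0565]),'tip',q([.5063,.0394,.082]))
k=np.array([.5077,.0422,.1265-.0064])
P=np.array([q(k+[.022*np.cos(a),.022*np.sin(a),0]) for a in np.linspace(0,6.28,60)]);print('knob bottom l,r,low',P[:,0].min(),P[:,0].max(),P[P[:,1].argmax()])
print('px per mm x,y,z',q(k+[.001,0,0])-q(k),q(k+[0,.001,0])-q(k),q(k+[0,0,.001])-q(k))
b=cv2.imread('pics/s4.png');cv2.imwrite('pics/c5.png',cv2.resize(b[v0-25:v0+25,u0-25:u0+25],(600,600),interpolation=cv2.INTER_CUBIC))
q2=lambda X:np.round([(proj(c,X)[0]-u0+25+.5)*12-.5,(proj(c,X)[1]-v0+25+.5)*12-.5],1)
print('12x: bezel',q2([.5063,.0394,.0565]),'tip',q2([.5063,.0394,.082]),'knob low', q2(k))
E
python3 -m handwheel '[[-0.016,0.0045,0,0,0,0.009],[-0.016,0.0045,0,0,0,0.009],[-0.016,0.0045,0,0,0,0.009]]'
python3 d.py .5063 .0394 .125 49.9
```

```text
bezel [590.6 283.4] tip [599. 239.]
knob bottom l,r,low 545.1 662.6 [612.3 212.4]
px per mm x,y,z [-1.6 -1.6] [-2.2  0.9] [ 0.3 -1.8]
12x: bezel [278.1 500.9] tip [298.2 394.3] knob low [309.7 229. ]
time: 6.73
tool_pos: [0.5063, 0.0378, 0.1269]
ee_rot: [3.141, -0.0, 0.869]
wrist_force: [-0.0, 0.7, -1.3]
width: 0.0436
finger_force: 30.0
[0.5063 0.0378 0.1269] [ 3.1415 -0.      0.8689] rows [ 0.0061 -0.0048  0.0095] [ 0.    -0.    -0.004] [-0.04  0.02  1.6  -0.    1.52  0.66]
```

View pics/c5.png

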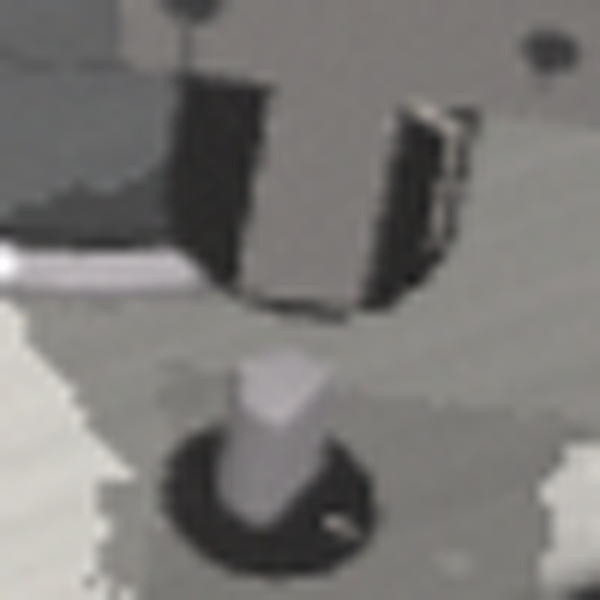

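In the enlarged scene crop the bezel is centred at about (270,497), the tip at about (296,388) and the knob's bottom at about (317,230). Compared with the predicted pixels, the knob sits about 2 mm too far to -y, so I'll aim for y≈0.041 and feel my way down.

```bash
python3 -m handwheel '[[0.011,-0.01,0.05,0,0,0],[0.011,-0.01,0.12,0,0,0],[0.011,-0.01,0.17,0,0,0],[0.011,-0.01,0.185,0,0,0],[0.011,-0.01,0.185,0,0,0],[0.011,-0.01,0.185,0,0,0]]'
python3 d.py .506 .041 .0835 49.9
```

```text
time: 7.23
tool_pos: [0.5061, 0.0407, 0.0897]
ee_rot: [-3.141, 0.0, 0.869]
wrist_force: [-0.3, -0.6, -0.5]
width: 0.0432
finger_force: 30.0
[0.5061 0.0407 0.0897] [-3.1413e+00  3.0000e-04  8.6870e-01] rows [ 0.0007 -0.0013  0.0311] [-0.001  0.    -0.004] [-0.03  0.05  1.65 -0.    1.45  0.67]
```

Now go down slowly, 5 mm more, and watch the force.

```bash
python3 -m handwheel '[[0,0,0.008,0,0,0],[0,0,0.016,0,0,0],[0,0,0.024,0,0,0],[0,0,0.03,0,0,0],[0,0,0.03,0,0,0],[0,0,0.03,0,0,0]]'
python3 - <<'E'
from h import *
o=robot.get_obs();print(o['tool_pos'],o['ee_rot'],o['wrist_force'],o['wrist_torque'])
E
```

```text
time: 7.73
tool_pos: [0.5061, 0.0407, 0.0838]
ee_rot: [3.142, 0.0, 0.869]
wrist_force: [0.8, -0.5, -1.2]
width: 0.0432
finger_force: 30.0
[0.50613783 0.04069938 0.08382215] [3.14157025e+00 9.02748444e-05 8.68770997e-01] [ 0.80048444 -0.49297862 -1.23538758] [-0.01659968 -0.02965426 -0.01876492]
```

```bash
python3 -m handwheel '[[0,0,0.01,0,0,0],[0,0,0.02,0,0,0],[0,0,0.03,0,0,0],[0,0,0.04,0,0,0],[0,0,0.04,0,0,0],[0,0,0.04,0,0,0]]'
python3 - <<'E'
from h import *
o=robot.get_obs();print(o['tool_pos'],o['ee_rot'],o['wrist_force'],o['wrist_torque'])
E
```

```text
time: 8.23
tool_pos: [0.506, 0.0407, 0.0756]
ee_rot: [-3.141, 0.0, 0.869]
wrist_force: [0.3, 0.2, -0.7]
width: 0.0436
finger_force: 30.0
[0.50599268 0.04072204 0.07557007] [-3.14122373e+00  4.16332132e-04  8.68769678e-01] [ 0.31231556  0.23915308 -0.74736451] [-0.03781808 -0.0209929   0.02367746]
```

It is sliding on freely. Now I'll press down in steps.

```bash
python3 -m handwheel '[[0,0,0.005,0,0,0],[0,0,0.01,0,0,0],[0,0,0.015,0,0,0],[0,0,0.015,0,0,0]]'
python3 -m handwheel '[[0,0,0.005,0,0,0],[0,0,0.01,0,0,0],[0,0,0.015,0,0,0],[0,0,0.015,0,0,0],[0,0,0.015,0,0,0]]'
```

```text
time: 8.57
tool_pos: [0.5064, 0.0407, 0.0735]
ee_rot: [3.141, -0.0, 0.869]
wrist_force: [-0.5, 0.1, 3.3]
width: 0.0433
finger_force: 30.0
time: 8.98
tool_pos: [0.5064, 0.0407, 0.0705]
ee_rot: [3.141, -0.0, 0.869]
wrist_force: [-2.5, 0.2, 5.9]
width: 0.0433
finger_force: 30.0
```

```bash
python3 -m handwheel '[[0,0,0.005,0,0,0],[0,0,0.01,0,0,0],[0,0,0.01,0,0,0],[0,0,0.01,0,0,0]]'
python3 -m handwheel '[[0,0,0.005,0,0,0],[0,0,0.005,0,0,0],[0,0,0.005,0,0,0]]'
```

```text
time: 9.32
tool_pos: [0.5065, 0.0407, 0.0693]
ee_rot: [3.141, -0.001, 0.869]
wrist_force: [-2.9, -1.4, 8.8]
width: 0.0435
finger_force: 30.0
time: 9.57
tool_pos: [0.5065, 0.0407, 0.0692]
ee_rot: [3.14, -0.001, 0.869]
wrist_force: [-5.9, 0.2, 12.5]
width: 0.0437
finger_force: 30.0
```

```bash
python3 -m handwheel '[[0,0,0.004,0,0,0],[0,0,0.004,0,0,0],[0,0,0.004,0,0,0],[0,0,0.004,0,0,0]]'
python3 - <<'E'
from h import *
o=robot.get_obs();print(o['tool_pos'],o['wrist_force'],o['finger_force'])
a=snap('wrist','w6.png');b=snap('scene','s6.png');c=viewer.calibration('scene')
f=lambda im,n:cv2.resize(im,n,interpolation=cv2.INTER_CUBIC)
u,v=map(int,proj(c,[.506,.039,.08]))
X=np.array([.506,.039,.063]);print('px/mm z',np.subtract(proj(c,X+[0,0,.001]),proj(c,X))*8)
cv2.imwrite('pics/c6.png',np.hstack([f(a[200:440,200:440],(400,400)),f(b[v-25:v+25,u-25:u+25],(400,400))])[:,:,::-1])
E
```

```text
time: 9.9
tool_pos: [0.5066, 0.0407, 0.0691]
ee_rot: [3.14, -0.001, 0.869]
wrist_force: [-6.3, -0.4, 15.7]
width: 0.0436
finger_force: 30.0
[0.5066052  0.04072673 0.06913259] [-6.25436531 -0.38066439 15.67168799] 30.00306487083435
px/mm z [ 0.52320152 -2.7651558 ]
```

View pics/c6.png

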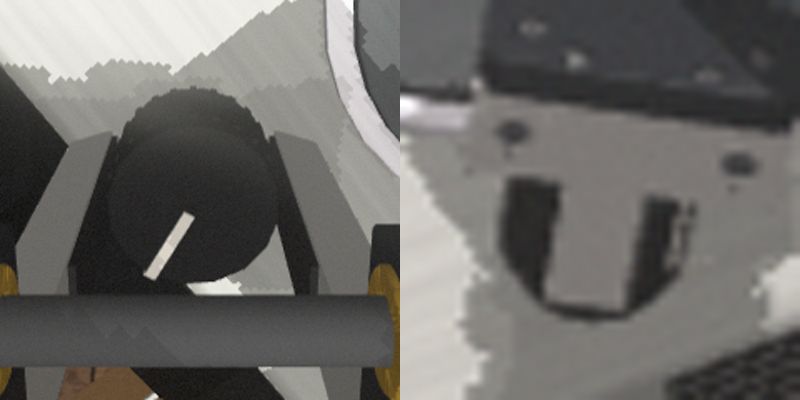

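The crops show the knob seated over the bezel and unmoved in the grip, with its pointer at (190,214)–(150,277) as before. The stop is at TCP z = 0.0691 m against 0.0694 m expected, with 15.7 N on the wrist against the spring's 8 N.

```bash
python3 -c "
from bench import robot
print(robot.close_job())"
```

```text
the job is handed in; nothing more can be done
None
```

The knob is on the spindle with its flat aligned and was being held pressed against the stop (about 16 N) when I handed the job in at about 10 s. I did not look at the egg cup and jar again after lifting the knob, but nothing suggested they were touched.

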